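# Clamp a test bar with the thumbscrew

## Task

Slide the test bar gently along the rails until it is fully home against the clamp's end stop, then turn the knurled thumbscrew clockwise until its foot seats on the bar and holds it finger-tight: stop when the resistance has clearly risen, and do not over-tighten. Let go, and leave the other things on the bench alone.

Things in the scene. Friction and masses are not known exactly. Their poses are not given: they have to be found in the camera images.
- fixture: The bar clamp, bolted to the bench: grey base plate 145 x 100 x 25 mm, two steel rails on it 33 mm apart (up to 45 mm above the bench). Origin on the bench, straight below the screw axis; its x axis runs along the rails towards the end stop, z up. The base reaches from x = -75 to +70 mm, the rails from -60 to +55 mm.
- stop: The clamp's end stop: a dark steel block across the far end of the rails, fixed. Origin the same point as the clamp's; the face that the bar meets is at x = +50 mm in the clamp's frame. It must not be struck or pushed with more than 50 N.
- bar: The loose aluminium test bar, 140 long x 30 wide x 14 mm thick, about 0.4 kg, lying between the rails on the base plate (its underside 25 mm above the bench). Origin at the centre of its underside, x along it towards the stop. It starts drawn out 12 to 30 mm from the stop, its near end sticking out of the front of the clamp.
- bar_mid (a point): Centre of the test bar (half-way up, 32 mm above the bench). Fully home it lies at x = -20 mm in the clamp's frame.
- bar_end (a point): Centre of the bar's near end face, the one to push on. Fully home it lies at x = -90 mm in the clamp's frame, 15 mm out beyond the edge of the base plate.
- bridge: The clamp's grey bridge over the rails, 76 mm wide, 30 mm long, top 75 mm above the bench (brass collar to 78 mm), fixed, with the thumbscrew it carries and the screw's round rubber foot (24 mm across), all that can press on the bar. Origin as the clamp's. The foot turns with the screw, down 1 mm per radian, and touches the bar after 1 to 3.2 rad, which cannot be seen beforehand.
- screw_head (a point): Centre of the screw's knurled steel head: 29 mm across, 18 mm high, upright axis, 101 mm above the bench; it stays at that height. Clockwise from above tightens; it springs back slightly when let go. Free turning takes 0.04 to 0.08 N m; once the foot bears, torque climbs (0.005 N m per N of foot force) and stays while held: 0.2 to 0.3 N m, some 0.3 to 0.8 rad past touch, is well tight; 0.4 is too much.
- crucible_a: Bystander, leave alone: small white porcelain crucible. Origin at its underside.
- crucible_b: Bystander, leave alone: small white porcelain crucible. Origin at its underside.
- pan: Bystander, leave alone: shallow steel sample pan, 90 mm across. Origin at its underside.
- spare_bar: Bystander, leave alone: spare shorter bar, 100 x 22 x 12 mm, lying on the bench. Origin at its underside.
- screwdriver: Bystander, leave alone: screwdriver. Origin at its underside.
- brush: Bystander, leave alone: brush. Origin at its underside.
- weight: Bystander, leave alone: brass weight. Origin at its underside.
- jar: Bystander, leave alone: amber glass jar. Origin at its underside.
Mind the look-alikes: they are no part of the job. Of the things that look like the fixture, the middle-sized one is meant.

How it is judged:
By the outcome, as a careful person would: the job done as asked, in the order asked, and still so for the second after the job is handed in, with the robot touching nothing.
It also fails if it takes over 72 s, if anything falls off the work surface, if the arm or the gripper's body presses on something with over 40 N, if the wrist force passes 120 N, or if a joint passes its speed limit or range.

## Robot

A 7-joint arm with a two-finger parallel gripper is mounted at the origin on the work surface. World frame = base frame: x ahead of the robot, y to its left, z up, the work surface at z = 0. Lengths are in m, angles in rad, forces in N, time in s.
With the tool pointing down it reaches from about 0.425 to 0.975 m from the base axis. Payload 16.7 kg.
Tool frame: the origin (TCP) lies at the very end of the fingers, on their centre line; the grasp point (between the pads) lies 19 mm behind it; z points along the fingers, y is the line along which they close (so a half turn about z gives the same grasp; the last joint's range is limited). The gripper opens to 85 mm and grips with 20 to 120 N. Pads are 22 mm wide; open, the fingers measure 114 mm over their backs; the gripper's body (76 mm by 85 mm) begins 54 mm behind the grasp point. The pads swing forward as they close: fully open they stand 13 mm farther back than shut.
Start: joints at [-0.149, 0.426, 0.074, 1.606, -0.034, 1.111, -0.067], TCP at [0.675, -0, 0.231] pointing down, gripper open.
Joint ranges: [-2.85, 2.85], [-0.5, 2.14], [-1.23, 1.37], [0.21, 2.46], [-1.02, 4.16], [0.16, 2.05], [-2.73, 2.73]. Speed limits (rad/s): [1.89, 1.89, 2.39, 2.39, 3.01, 3.01, 3.01].

## Interface

Orientations are given as a rotation vector (axis times angle).
In Python, from plant import ctrl, get_image gives the robot as it stands.
- The arm moves only by the tool arm_command, never from a script. Its argument "deltas" is one flat list of numbers, 5 for each row, row after row: the shift along the tool's x, y, z in cm, then the turn about the tool's z in rad, then the finger opening in cm, from 0 to 8.54. In form: [tx, ty, tz, roll, claw, tx, ty, tz, roll, claw, ...]. A call has 1 to 10 rows; each row shifts and turns the commanded pose from where the row before left it, along the tool's axes as they then stand; what a row does not reach is not made up. A row lasts 1/8 s, in which the tool goes at most 62.5 mm and 10.7 degrees, less where a joint would pass 70% of its speed; a pose out of reach is approached as far as the arm can. A call is refused whole if a number of a shift passes 6.25 or a number of a turn 0.188, either way. A call with a gripper value outside its range is refused whole. The fingers move at their own pace and stop on an object; "force" is the grip in N (left out, the last holds). Time passes only in rows, so rows that do not move let the fingers close. It gives the time, the measured TCP pose, the force, the opening and the grip force at its end, in the units of the state.
- ctrl.get_state(): the state, without advancing time (a new reading comes with each control period).
- get_image(name): name is "scene" or "side" or "wrist"; returns a dict with "img" (384x512x3 uint8, red, green, blue), "fx", "fy", "cx", "cy" (pixels), "extrinsics" (4x4, takes a point from world to camera coordinates). Camera axes: x right, y down, z forward; pixel columns grow to the right and rows downward; lengths in m; the calibration is good to about 2 mm. A picture is of the moment at which its call begins. There is no depth.
- ctrl.job_done(): hands the job in; it is judged then, once.
The state is a dict: "time_s": time; "joints": joint angles; "joint_vel": joint speeds; "joint_torque": joint torques, N m; "ee_pos": TCP position; "tcp_rot": TCP orientation; "ft_force": force on the tool from outside, world axes, zero at the start; "moment": the same for the moment, N m; "opening": finger opening in m; "finger_force": force on a finger pad.
Only numpy, scipy, OpenCV 4.12 (cv2) and the standard library are available. Lean on these libraries where they do the work, as an engineer would, in place of code of your own. Each camera call takes 0.05 s, during which the arm holds its last target. There are 200 camera calls.

## Working session

There is one attempt and no reset: what is moved stays moved. The work goes in short steps, Python scripts to look and compute and a tool call to move; the robot and the scene stay as the last step left them, time stands still between calls to the robot, and variables do not carry over. Pictures are saved under pics/ and viewed, at most 10 in all, crops included, and the job is handed in when it is done.

Besides the shell and the picture viewer there is one more tool, called after "Call:" as a command line: name --argument value ..., lists and objects as JSON in quotes. arm_command: Moves the arm, as the interface text tells. Its arguments: {"type":"object","properties":{"deltas":{"type":"array","items":{"type":"number"}},"force":{"type":"number"}},"required":["deltas"]}

```bash
mkdir -p pics; cat > h.py <<'E'
import numpy as np, cv2
from plant import ctrl, get_image
def snap(n,f):
    d=get_image(n); cv2.imwrite(f'pics/{f}.png',d['img'][:,:,::-1]); np.savez(f'pics/{f}.npz',**d); return d
def ray(f,u,v):
    d=np.load(f'pics/{f}.npz'); E=d['extrinsics']; R,t=E[:3,:3],E[:3,3]
    return -R.T@t, R.T@np.array([(u-d['cx'])/d['fx'],(v-d['cy'])/d['fy'],1])
def atz(f,u,v,z):
    c,r=ray(f,u,v); return c+r*(z-c[2])/r[2]
def tri(*obs):
    A=np.zeros((3,3));b=np.zeros(3)
    for o in obs:
        c,r=ray(*o); r=r/np.linalg.norm(r); P=np.eye(3)-np.outer(r,r); A+=P;b+=P@c
    return np.linalg.solve(A,b)
def proj(f,p):
    d=np.load(f'pics/{f}.npz'); q=d['extrinsics'][:3,:3]@p+d['extrinsics'][:3,3]
    return d['fx']*q[0]/q[2]+d['cx'], d['fy']*q[1]/q[2]+d['cy']
E
python3 - <<'E'
from h import *
ims=[snap(n,n+'0')['img'] for n in('scene','side','wrist')]
s=ctrl.get_state(); print(s['ee_pos'],s['tcp_rot'],s['ft_force'],s['moment'])
for n in('scene','side','wrist'):
    c,r=ray(n+'0',256,192); print(n,c.round(3),r.round(2))
a=np.hstack(ims[:2]); a=cv2.resize(a,(800,300))
E
```

```text
[ 6.74673632e-01 -5.58891717e-05  2.30763689e-01] [-2.22104450e+00 -2.22089735e+00  1.24493961e-03] [-0.95489535 -0.21786249 -0.01967922] [ 0.05041626  0.03792749 -0.05233016]
scene [1.095 0.143 0.775] [-0.58 -0.2  -0.79]
side [ 0.224 -1.057  0.89 ] [ 0.24  0.78 -0.58]
wrist [0.674 0.075 0.373] [-0.   -0.31 -0.95]
```

View pics/scene0.png

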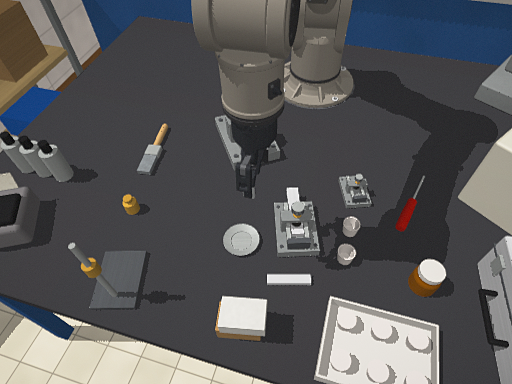

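View pics/side0.png

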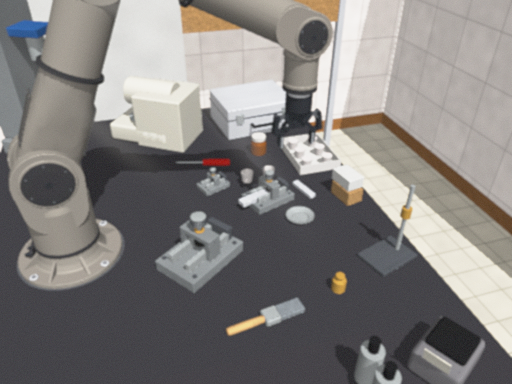

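The scene picture shows three clamps: a large one at about (245,140), the middle one at (296,225) with a white bar, and a small one at (355,190). Side has the middle one at (268,190). Next: enlarged crops.

```bash
python3 - <<'E'
from h import *
a=cv2.imread('pics/scene0.png')[180:265,260:360]; b=cv2.imread('pics/side0.png')[155:220,225:325]
a=cv2.resize(a,None,fx=6,fy=6,interpolation=2)[:,:]; b=cv2.resize(b,None,fx=6,fy=6,interpolation=2)
cv2.imwrite('pics/c1.png',a); cv2.imwrite('pics/c2.png',b)
print(atz('scene0',296,225,.03),atz('side0',268,190,.03))
E
```

```text
[0.62375881 0.07949368 0.03      ] [0.6247299  0.09264334 0.03      ]
```

View pics/c1.png

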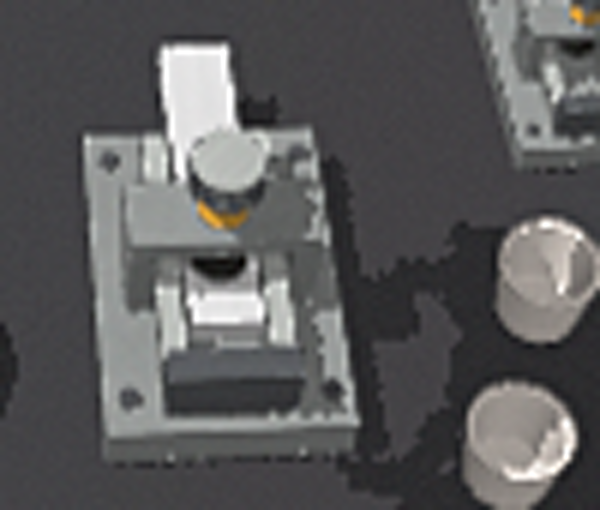

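View pics/c2.png

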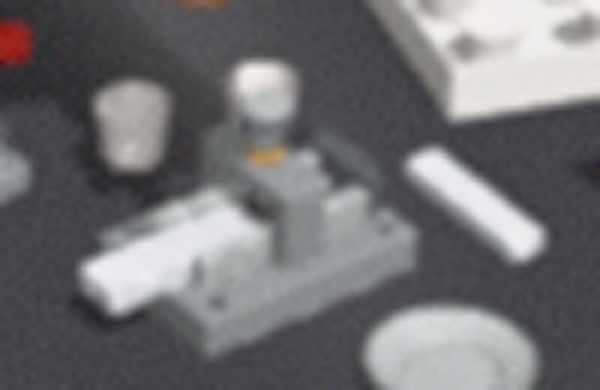

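The scene crop shows the base-top corners at (88,133), (310,127), (358,425), (105,435), the screw-head top at (230,160), and the bar's near top end at (162..228,45). In the side crop the head top is at about (265,82).

```bash
python3 - <<'E'
from h import *
S=lambda u,v:('scene0',260+(u+.5)/6-.5,180+(v+.5)/6-.5)
T=lambda u,v:('side0',225+(u+.5)/6-.5,155+(v+.5)/6-.5)
print('head',tri(S(230,160),T(265,82)),atz(*S(230,160),.110),atz(*T(265,82),.110))
C=[atz(*S(*p),.025) for p in((88,133),(310,127),(358,425),(105,435))]
for c in C: print(c)
for i in range(4): print(np.linalg.norm(C[i]-C[i-1]))
d=(C[2]+C[3]-C[0]-C[1])/2; n=(C[0]+C[3]-C[1]-C[2])/2
print('yaw',np.arctan2(d[1],d[0]),np.arctan2(n[1],n[0])-np.pi/2)
m=sum(C)/4; u=d/np.linalg.norm(d); print('origin',m+u*.0025)
print('barend',atz(*S(162,45),.039),atz(*S(228,45),.039), tri(S(195,45),T(103,273)))
print('cruc',atz(*S(548,270),.02),atz(*S(520,440),.02))
E
```

```text
head [0.62592575 0.08234595 0.11909244] [0.62421484 0.07913996 0.11      ] [0.62844804 0.10147133 0.11      ]
[0.56660188 0.00884109 0.025     ]
[0.53754515 0.10035052 0.025     ]
[0.67433131 0.14734599 0.025     ]
[0.70562499 0.05334056 0.025     ]
0.14597132659782958
0.09601181484869133
0.14463412011153773
0.09907731793360625
yaw 0.3203092419044014 -2.8270775889900768
origin [0.62339868 0.07825669 0.025     ]
barend [0.52178238 0.03005919 0.039     ] [0.51401214 0.05781079 0.039     ] [0.52097353 0.04483325 0.04366642]
cruc [0.57922258 0.20925703 0.02      ] [0.66071554 0.20942496 0.02      ]
```

```bash
python3 - <<'E'
from h import *
for p in((157,262),(200,285),(243,240),(207,215),(198,215)): print(p,atz('side0',*p,.03).round(3))
for p in((219,115),(280,152),(240,165)): print(p,atz('scene0',*p,.03).round(3))
print(atz('side0',213,183,.02).round(3))
E
```

```text
(157, 262) [ 0.229 -0.143  0.03 ]
(200, 285) [ 0.324 -0.258  0.03 ]
(243, 240) [ 0.477 -0.124  0.03 ]
(207, 215) [0.402 0.019 0.03 ]
(198, 215) [0.375 0.027 0.03 ]
(219, 115) [ 0.29  -0.247  0.03 ]
(280, 152) [ 0.395 -0.021  0.03 ]
(240, 165) [ 0.473 -0.116  0.03 ]
[0.461 0.2   0.02 ]
```

Call:
arm_command --deltas '[0.2,-4,0,-0.16,0,0.2,-4,0,-0.16,0,0,-4,2,0,0,0,-3,2,0,0,0,0,0,0,0,0,0,0,0,0]'

```text
time_s: 0.9
ee_pos: [0.5295, -0.0242, 0.1918]
tcp_rot: [1.839, 2.547, 0.001]
ft_force: [-0.3, 0.5, 1.0]
opening: -0.0004
finger_force: 0.0
```

```bash
python3 - <<'E'
from h import *
snap('wrist','w1'); s=ctrl.get_state(); print(s['joints'],s['moment'])
a=cv2.imread('pics/w1.png'); cv2.imwrite('pics/w1b.png',cv2.resize(a,(800,600)))
E
```

```text
[-8.07639700e-02  2.33237843e-01  5.45241893e-03  1.97096931e+00
 -1.73785446e-03  9.36346509e-01  2.45945837e-01] [ 0.01112646 -0.05908106 -0.02082827]
```

View pics/w1b.png

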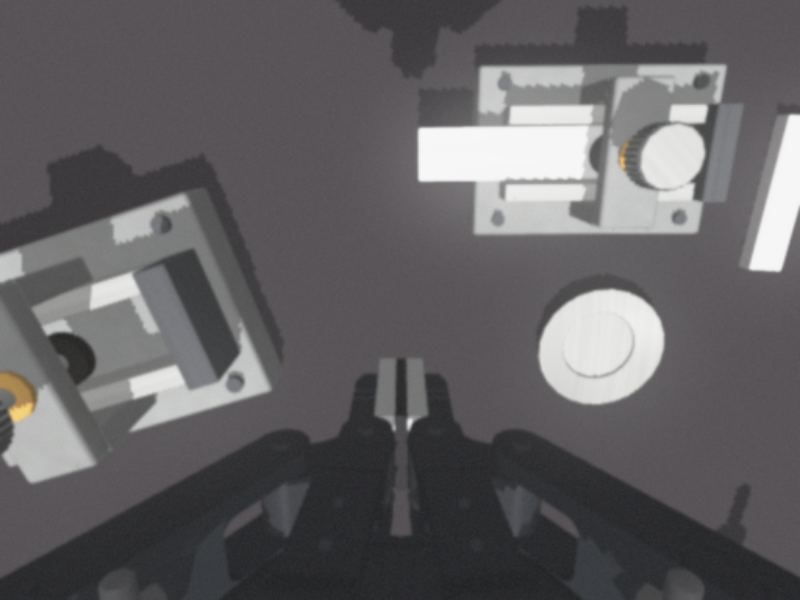

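The wrist view shows the bar's near end at (418,128)-(418,182), base corners (481,66), (726,66), (697,234), (474,234), head top centre at (672,156). Pad tip at about (401,360).

```bash
python3 - <<'E'
from h import *
W=lambda u,v:('w1',(u+.5)*.64-.5,(v+.5)*.64-.5)
C=[atz(*W(*p),.025) for p in((474,234),(481,66),(726,66),(697,234))]
for c in C: print(c)
e=C[0]-C[1];print('near edge yaw',np.arctan2(e[1],e[0])+np.pi/2, np.linalg.norm(e))
for i in(0,1):
    e=C[3-i]-C[i];print('yaw',np.arctan2(e[1],e[0]),np.linalg.norm(e))
b=[atz(*W(418,v),.039) for v in(128,182)];print('bar',b)
S=('scene0',260+230.5/6-.5,180+160.5/6-.5)
S2=('scene0',260+195.5/6-.5,180+45.5/6-.5)
h=atz(*W(672,156),.110)
print('head',h,tri(W(672,156),S)); print('bar tri',tri(W(418,155),S2))
s=ctrl.get_state()['ee_pos']; u=np.array([np.cos(.318),np.sin(.318)])
print('tip',np.array(proj('w1',np.array(s)))/.64)
for q in((b[0]+b[1])/2,h): d=q[:2]-s[:2]; print('tool y',d@u,'tool x',d@np.array([-u[1],u[0]]))
E
```

```text
[0.56785605 0.00876625 0.025     ]
[0.53647926 0.10220085 0.025     ]
[0.67171232 0.14717655 0.025     ]
[0.70357487 0.05386648 0.025     ]
near edge yaw 0.32398284704051417 0.09856230422741956
yaw 0.32082602738538607 0.14301618370574742
yaw 0.3210716089153694 0.14251594168752169
bar [array([0.51250045, 0.05781837, 0.039     ]), array([0.5223771 , 0.02911583, 0.039     ])]
head [0.62153765 0.07960504 0.11      ] [0.62267117 0.07942103 0.10797603]
bar tri [0.51737629 0.04376685 0.03832383]
tip [402.25831963 384.33432298]
tool y 0.009414973088777742 tool x 0.06795313830483293
tool y 0.11959376202667042 tool x 0.06973088798863428
```

Call:
arm_command --deltas '[3.5,-1.5,0,0,0,3.35,-1,2,0,0,0,0,5,0,0,0,0,5,0,0,0,0,4,0,0,0,0,1.4,0,0,0,0,0,0,0,0,0,0,0,0]' --force 40

```text
time_s: 1.95
ee_pos: [0.4846, 0.033, 0.0187]
tcp_rot: [1.838, 2.546, 0.002]
ft_force: [1.4, -1.1, 0.7]
opening: 0.0001
finger_force: 0.0
```

```bash
python3 - <<'E'
from h import *
s=ctrl.get_state();print(s['time_s'],s['ee_pos'],s['tcp_rot'],s['ft_force'],s['moment'])
u=np.array([np.cos(.321),np.sin(.321)]);d=np.array(s['ee_pos'])[:2]-[.6222,.0795];print(d@u,d@[-u[1],u[0]])
E
```

```text
1.95 [0.484563   0.03295945 0.01866   ] [1.83841821e+00 2.54583587e+00 2.29539232e-03] [ 1.38562161 -1.10217743  0.74728348] [ 0.02569435  0.04225577 -0.05418962]
-0.14529082517591657 -0.000736646007775621
```

Call:
arm_command --deltas '[0,0.8,0,0,0,0,0.6,0,0,0,0,0.3,0,0,0,0,0.3,0,0,0,0,0.3,0,0,0,0,0.3,0,0,0,0,0.3,0,0,0,0,0.3,0,0,0,0,0,0,0,0,0,0,0,0,0]'

```text
time_s: 3.2
ee_pos: [0.5141, 0.0429, 0.0174]
tcp_rot: [1.839, 2.547, 0.001]
ft_force: [-0.5, -0.2, 0.6]
opening: -0.0003
finger_force: 0.0
```

Call:
arm_command --deltas '[0,0.2,0,0,0,0,0.2,0,0,0,0,0.2,0,0,0]'

```text
time_s: 3.58
ee_pos: [0.5195, 0.0446, 0.0173]
tcp_rot: [-1.839, -2.547, 0.0]
ft_force: [-3.4, -1.4, 2.5]
opening: -0.0001
finger_force: 1.9
```

Call:
arm_command --deltas '[0,0.1,0,0,0]'

```text
time_s: 3.7
ee_pos: [0.5205, 0.0451, 0.0173]
tcp_rot: [-1.839, -2.547, 0.0]
ft_force: [-3.2, -1.3, 2.7]
opening: 0.0003
finger_force: 2.0
```

Call:
arm_command --deltas '[0,0.1,0,0,0]'

```text
time_s: 3.82
ee_pos: [0.5214, 0.0453, 0.0173]
tcp_rot: [-1.839, -2.547, 0.0]
ft_force: [-2.8, -1.0, 3.5]
opening: -0.0001
finger_force: 2.0
```

Call:
arm_command --deltas '[0,0.1,0,0,0]'

```text
time_s: 3.95
ee_pos: [0.5224, 0.0456, 0.0173]
tcp_rot: [-1.839, -2.547, 0.0]
ft_force: [-2.4, -0.7, 2.6]
opening: -0.0002
finger_force: 1.9
```

Sliding with about 3 N of friction. Continuing in 1 mm steps until the stop shows.

Call:
arm_command --deltas '[0,0.1,0,0,0]'

```text
time_s: 4.08
ee_pos: [0.5234, 0.0459, 0.0173]
tcp_rot: [-1.839, -2.547, -0.0]
ft_force: [-3.4, -0.7, 2.8]
opening: -0.0
finger_force: 1.8
```

Call:
arm_command --deltas '[0,0.05,0,0,0]'

```text
time_s: 4.2
ee_pos: [0.5239, 0.0462, 0.0173]
tcp_rot: [-1.839, -2.547, -0.0]
ft_force: [-3.6, -0.7, 2.9]
opening: -0.0003
finger_force: 1.9
```

Call:
arm_command --deltas '[0,0.05,0,0,0]'

```text
time_s: 4.32
ee_pos: [0.5242, 0.0463, 0.0173]
tcp_rot: [-1.839, -2.547, 0.0]
ft_force: [-3.0, -1.5, 2.2]
opening: 0.0002
finger_force: 1.9
```

Call:
arm_command --deltas '[0,0.05,0,0,0]'

```text
time_s: 4.45
ee_pos: [0.5245, 0.0463, 0.0173]
tcp_rot: [-1.839, -2.547, 0.001]
ft_force: [-6.2, -1.3, 5.2]
opening: -0.0003
finger_force: 3.4
```

Call:
arm_command --deltas '[0,0.05,0,0,0]'

```text
time_s: 4.58
ee_pos: [0.5245, 0.0463, 0.0172]
tcp_rot: [-1.839, -2.546, 0.002]
ft_force: [-8.7, -2.8, 6.3]
opening: -0.0004
finger_force: 4.6
```

Call:
arm_command --deltas '[0,0.05,0,0,0]'

```text
time_s: 4.7
ee_pos: [0.5245, 0.0463, 0.0171]
tcp_rot: [-1.839, -2.546, 0.003]
ft_force: [-11.4, -2.0, 8.4]
opening: 0.0003
finger_force: 5.8
```

Call:
arm_command --deltas '[0,0.05,0,0,0]'

```text
time_s: 4.82
ee_pos: [0.5246, 0.0464, 0.0171]
tcp_rot: [-1.838, -2.545, 0.004]
ft_force: [-13.6, -3.4, 11.2]
opening: -0.0001
finger_force: 7.3
```

Call:
arm_command --deltas '[0,-1,0,0,0,0,-2,0,0,0,0,0,-5,0,0,0,0,-6,0,0,0,0,-6,0,0,0,5,-0.4,0,4,0,5,0,0,8.5,0,3.1,0,0,8.5,0,0,0,0,8.5,0,0,0,0,8.5]'

```text
time_s: 6.08
ee_pos: [0.6214, 0.0784, 0.191]
tcp_rot: [-1.839, -2.547, 0.001]
ft_force: [0.5, 0.1, -0.4]
opening: 0.0852
finger_force: 0.0
```

```bash
python3 - <<'E'
from h import *
snap('wrist','w2'); s=ctrl.get_state(); print(s['ee_pos'],s['joints'],s['ft_force'],s['moment'])
a=cv2.imread('pics/w2.png'); cv2.imwrite('pics/w2b.png',cv2.resize(a,(800,600)))
E
```

```text
[0.62133948 0.07824463 0.19126746] [-0.20230561  0.38516442 -0.0331071   1.75649152  0.014837    1.00036055
  0.07864798] [-0.52780664  0.08130985  0.0439592 ] [-0.00919754 -0.0406608   0.00531499]
```

View pics/w2b.png

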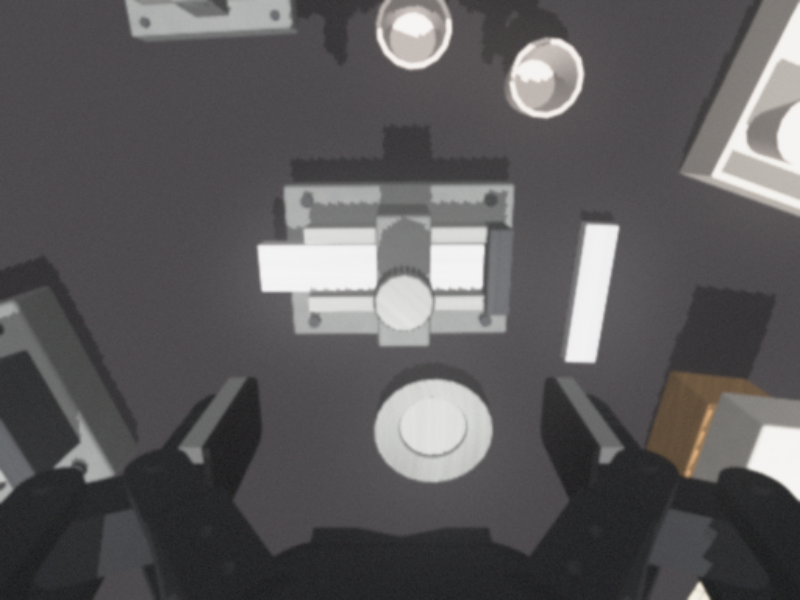

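The bar now reaches the stop face (about 485,265). The head top is centred at (405,302), bar near end at (258,268).

```bash
python3 - <<'E'
from h import *
W=lambda u,v:('w2',(u+.5)*.64-.5,(v+.5)*.64-.5)
h=atz(*W(405,302),.110); print('head',h,tri(W(405,302),('w1',672.5*.64-.5,156.5*.64-.5)))
C=[atz(*W(*p),.025) for p in((295,334),(285,186),(514,185),(506,332))]
m=sum(C)/4; u=np.array([np.cos(.321),np.sin(.321)]); print('origin',m[:2]+u*.0025)
b=(atz(*W(260,246),.039)+atz(*W(264,291),.039))/2; print('bar end along',(b[:2]-h[:2])@u)
s=np.array(ctrl.get_state()['ee_pos']); d=h-s; print('tool y',d[:2]@u,'tool x',d[:2]@[-u[1],u[0]])
E
```

```text
head [0.62260852 0.08039954 0.11      ] [0.62274924 0.07983703 0.10788113]
origin [0.62283861 0.07938863]
bar end along -0.0885991541046554
tool y 0.001884135265904564 tool x 0.0016444405063584457
```

Call:
arm_command --deltas '[0.12,0.18,0,0,8.5,0,0,0,-0.18,8.5,0,0,0,-0.18,8.5,0,0,0,-0.18,8.5,0,0,0,-0.18,8.5,0,0,0,-0.18,8.5,0,0,0,-0.18,8.5,0,0,0,-0.18,8.5,0,0,0,-0.18,8.5,0,0,0,-0.18,8.5]'

```text
time_s: 7.38
ee_pos: [0.6231, 0.0802, 0.1916]
tcp_rot: [-0.585, 3.086, -0.0]
ft_force: [-0.1, 0.1, -0.8]
opening: 0.085
finger_force: 0.0
```

Call:
arm_command --deltas '[0,0,0,-0.18,8.5,0,0,0,-0.18,8.5,0,0,0,-0.18,8.5,0,0,0,-0.18,8.5,0,0,3,0,6,0,0,0,0,6,0,0,0,0,6]'

```text
time_s: 8.25
ee_pos: [0.6235, 0.0805, 0.1622]
tcp_rot: [-1.627, 2.687, -0.0]
ft_force: [0.0, -0.1, 0.0]
opening: 0.0599
finger_force: 0.0
```

```bash
python3 - <<'E'
from h import *
s=ctrl.get_state(); print(s['ee_pos'],s['joints'],s['ft_force'],s['moment'])
from scipy.spatial.transform import Rotation as R
M=R.from_rotvec(s['tcp_rot']).as_matrix(); print(M.round(3)); print('tool-frame delta cm',100*M.T@(np.array([.6227,.0799,.083])-s['ee_pos']))
E
```

```text
[0.62353647 0.08045892 0.1622337 ] [ 0.14433794  0.46187458 -0.49199486  1.75388615  0.25487923  0.98885842
  2.21452499] [ 0.04516041 -0.14116486  0.00852998] [ 0.0214556  -0.02758721 -0.03456713]
[[-0.463 -0.886  0.001]
 [-0.886  0.463  0.   ]
 [-0.    -0.    -1.   ]]
tool-frame delta cm [0.09071903 0.05202053 7.92331864]
```

Call:
arm_command --deltas '[0.09,0.05,4,0,6,0,0,3,0,6,0,0,0.9,0,6,0,0,0,0,6]'

```text
time_s: 8.75
ee_pos: [0.6229, 0.08, 0.0831]
tcp_rot: [-1.627, 2.687, -0.0]
ft_force: [-0.2, -0.2, 0.8]
opening: 0.0599
finger_force: 0.0
```

Call:
arm_command --deltas '[0,0,0,0,3.6,0,0,0,0,3.2,0,0,0,0,2.9,0,0,0,0,2.5,0,0,0,0,2.5]' --force 30

```text
time_s: 9.38
ee_pos: [0.623, 0.0798, 0.083]
tcp_rot: [-1.627, 2.687, -0.001]
ft_force: [-0.1, -0.6, 6.1]
opening: 0.0283
finger_force: 29.1
```

```bash
cat > st.py <<'E'
from h import *
from scipy.spatial.transform import Rotation as R
s=ctrl.get_state(); M=R.from_rotvec(s['tcp_rot']).as_matrix()
print(s['time_s'],s['ee_pos'].round(4) if hasattr(s['ee_pos'],'round') else s['ee_pos'],'q7',s['joints'][6],'toolx yaw',np.arctan2(M[1,0],M[0,0]),'F',np.round(s['ft_force'],1),'M',np.round(s['moment'],3),'tau7',s['joint_torque'][6],s['opening'],s['finger_force'])
E
python3 st.py
```

```text
9.375 [0.623  0.0798 0.083 ] q7 2.1664794663072664 toolx yaw -2.0526241112824897 F [-0.1 -0.6  6.1] M [-0.142  0.188  0.026] tau7 -0.0012209425040055066 0.028280149860325787 29.14424479007721
```

Call:
arm_command --deltas '[0,0,0,0.12,2.5,0,0,0,0.12,2.5,0,0,0,0.12,2.5,0,0,0,0.12,2.5,0,0,0,0.12,2.5,0,0,0,0.12,2.5]'

```text
time_s: 10.12
ee_pos: [0.6231, 0.0796, 0.083]
tcp_rot: [-0.57, 3.088, -0.0]
ft_force: [-1.0, -1.9, 4.6]
opening: 0.0281
finger_force: 29.2
```

```bash
python3 st.py
```

```text
10.125 [0.6231 0.0796 0.083 ] q7 1.538856122635526 toolx yaw -2.77651106045037 F [-1.  -1.9  4.6] M [-0.311 -0.14   0.089] tau7 2.6619916409254074 0.02811298038708786 29.16678160429001
```

Call:
arm_command --deltas '[0,0,0,0.12,2.5,0,0,0,0.12,2.5]'

```text
time_s: 10.38
ee_pos: [0.6231, 0.0795, 0.083]
tcp_rot: [-0.196, 3.134, -0.0]
ft_force: [1.6, -1.9, 5.3]
opening: 0.0278
finger_force: 29.2
```

```bash
python3 st.py
```

```text
10.375 [0.6231 0.0795 0.083 ] q7 1.3312589487988622 toolx yaw -3.0165878401815966 F [ 1.6 -1.9  5.3] M [-0.508 -0.093  0.071] tau7 2.65842542052269 0.027783197446817818 29.17733520269394
```

Call:
arm_command --deltas '[0,0,0,0.12,2.5]'

```text
time_s: 10.5
ee_pos: [0.6231, 0.0795, 0.083]
tcp_rot: [-0.008, 3.14, -0.0]
ft_force: [0.9, -2.0, 4.9]
opening: 0.0281
finger_force: 29.2
```

```bash
python3 st.py
```

```text
10.5 [0.6231 0.0795 0.083 ] q7 1.2276041587978468 toolx yaw -3.1365823416450365 F [ 0.9 -2.   4.9] M [-0.487 -0.134  0.047] tau7 2.6557691395282745 0.028112814444047955 29.183211028575897
```

Call:
arm_command --deltas '[0,0,0,0.12,2.5]'

```text
time_s: 10.62
ee_pos: [0.6231, 0.0795, 0.083]
tcp_rot: [0.18, 3.135, -0.0]
ft_force: [0.6, -2.7, 4.9]
opening: 0.0283
finger_force: 29.2
```

```bash
python3 st.py
```

```text
10.625 [0.6231 0.0795 0.083 ] q7 1.1240391540910784 toolx yaw 3.026596766896273 F [ 0.6 -2.7  4.9] M [-0.575 -0.119  0.134] tau7 2.652880623936653 0.028286483908043104 29.19114053249359
```

```bash
cat > mz.py <<'E'
from h import *
m=[]
for _ in range(5): get_image('wrist'); m.append(ctrl.get_state()['moment'][2])
s=ctrl.get_state(); print('Mz',np.mean(m).round(3),np.round(m,2),'q7',round(s['joints'][6],3),'tau7',round(s['joint_torque'][6],3),s['time_s'])
E
python3 mz.py
```

```text
Mz 0.083 [0.12 0.1  0.06 0.06 0.08] q7 1.127 tau7 -0.113 10.875
```

Call:
arm_command --deltas '[0,0,0,0.1,2.5]'

```text
time_s: 11.0
ee_pos: [0.6231, 0.0794, 0.083]
tcp_rot: [0.334, 3.123, 0.0]
ft_force: [0.4, -1.9, 6.2]
opening: 0.0278
finger_force: 29.3
```

```bash
python3 mz.py
```

```text
Mz 0.03 [0.04 0.   0.02 0.05 0.03] q7 1.041 tau7 -0.108 11.25
```

Call:
arm_command --deltas '[0,0,0,0.1,2.5]'

```text
time_s: 11.38
ee_pos: [0.6231, 0.0793, 0.083]
tcp_rot: [0.489, 3.102, 0.0]
ft_force: [0.3, -2.2, 5.6]
opening: 0.0277
finger_force: 29.3
```

```bash
python3 mz.py
```

```text
Mz 0.079 [0.02 0.1  0.11 0.08 0.08] q7 0.955 tau7 -0.108 11.625
```

Call:
arm_command --deltas '[0,0,0,0.1,2.5,0,0,0,0.1,2.5]'

```text
time_s: 11.88
ee_pos: [0.623, 0.0793, 0.083]
tcp_rot: [0.799, 3.037, 0.0]
ft_force: [0.2, -3.6, 6.6]
opening: 0.0279
finger_force: 29.3
```

```bash
python3 mz.py
```

```text
Mz 0.082 [0.06 0.13 0.13 0.07 0.01] q7 0.783 tau7 -0.108 12.125
```

Call:
arm_command --deltas '[0,0,0,0.15,2.5]'

```text
time_s: 12.25
ee_pos: [0.623, 0.0792, 0.083]
tcp_rot: [1.023, 2.969, 0.001]
ft_force: [-0.2, -1.4, 5.7]
opening: 0.0277
finger_force: 29.3
```

```bash
python3 mz.py
```

```text
Mz 0.056 [0.05 0.11 0.03 0.02 0.08] q7 0.654 tau7 -0.136 12.5
```

Call:
arm_command --deltas '[0,0,0,0.1,2.5,0,0,0,0.1,2.5]'

```text
time_s: 12.75
ee_pos: [0.623, 0.0792, 0.083]
tcp_rot: [1.316, 2.852, 0.0]
ft_force: [-0.4, -3.1, 7.4]
opening: 0.0282
finger_force: 29.4
```

```bash
python3 mz.py
```

```text
Mz 0.11 [0.06 0.11 0.2  0.08 0.11] q7 0.483 tau7 -0.157 13.0
```

Call:
arm_command --deltas '[0,0,0,0.15,2.5]'

```text
time_s: 13.12
ee_pos: [0.623, 0.0792, 0.0831]
tcp_rot: [1.525, 2.746, 0.001]
ft_force: [-1.8, -2.6, 6.8]
opening: 0.028
finger_force: 29.4
```

```bash
python3 mz.py
```

```text
Mz 0.097 [0.16 0.1  0.11 0.07 0.04] q7 0.354 tau7 -0.197 13.375
```

Call:
arm_command --deltas '[0,0,0,0.08,2.5]'

```text
time_s: 13.5
ee_pos: [0.6229, 0.0792, 0.0831]
tcp_rot: [1.632, 2.684, 0.0]
ft_force: [-1.7, -3.9, 7.2]
opening: 0.0282
finger_force: 29.5
```

```bash
python3 mz.py
```

```text
Mz 0.163 [0.17 0.17 0.17 0.17 0.14] q7 0.286 tau7 -0.191 13.75
```

Call:
arm_command --deltas '[0,0,0,0.08,2.5]'

```text
time_s: 13.88
ee_pos: [0.6229, 0.0792, 0.0831]
tcp_rot: [1.738, 2.616, 0.001]
ft_force: [-1.7, -2.8, 8.4]
opening: 0.028
finger_force: 29.5
```

```bash
python3 mz.py
```

```text
Mz 0.162 [0.17 0.14 0.14 0.19 0.18] q7 0.218 tau7 -0.205 14.125
```

Call:
arm_command --deltas '[0,0,0,0.08,2.5]'

```text
time_s: 14.25
ee_pos: [0.6229, 0.0792, 0.0831]
tcp_rot: [1.841, 2.545, 0.001]
ft_force: [-2.2, -3.8, 7.6]
opening: 0.0279
finger_force: 29.5
```

```bash
python3 mz.py; python3 st.py
```

```text
Mz 0.154 [0.14 0.17 0.11 0.13 0.21] q7 0.15 tau7 -0.219 14.5
14.5 [0.6229 0.0792 0.0831] q7 0.1498135116589914 toolx yaw 1.8904513407536536 F [-1.2 -3.5  8.9] M [-0.801  0.365  0.21 ] tau7 -0.21874469239264727 0.027822584179924326 29.535459280014038
```

Call:
arm_command --deltas '[0,0,0,0.06,2.5]'

```text
time_s: 14.62
ee_pos: [0.6228, 0.0792, 0.0831]
tcp_rot: [1.916, 2.489, 0.0]
ft_force: [-0.8, -4.1, 8.9]
opening: 0.0282
finger_force: 29.5
```

```bash
python3 mz.py
```

```text
Mz 0.172 [0.21 0.15 0.16 0.17 0.17] q7 0.099 tau7 -0.224 14.875
```

Call:
arm_command --deltas '[0,0,0,0,2.5,0,0,0,0.1,2.5]' --force 50

```text
time_s: 15.12
ee_pos: [0.6229, 0.0792, 0.0832]
tcp_rot: [2.039, 2.389, 0.001]
ft_force: [-2.1, -3.4, 9.7]
opening: 0.0277
finger_force: 48.5
```

```bash
python3 mz.py; python3 st.py
```

```text
Mz 0.231 [0.22 0.25 0.24 0.25 0.2 ] q7 0.014 tau7 -0.253 15.375
15.375 [0.6229 0.0792 0.0831] q7 0.013835234068521917 toolx yaw 1.7304707714632077 F [-1.8 -4.5 10.5] M [-0.88   0.567  0.199] tau7 -0.25312512181699276 0.027350215919407617 48.499740958213806
```

Call:
arm_command --deltas '[0,0,0,0.08,2.5]'

```text
time_s: 15.5
ee_pos: [0.6228, 0.0792, 0.0832]
tcp_rot: [2.132, 2.306, 0.001]
ft_force: [-2.6, -3.3, 10.2]
opening: 0.0276
finger_force: 48.4
```

```bash
python3 mz.py
```

```text
Mz 0.229 [0.23 0.18 0.29 0.23 0.2 ] q7 -0.054 tau7 -0.261 15.75
```

Call:
arm_command --deltas '[0,0,0,0.06,2.5]'

```text
time_s: 15.88
ee_pos: [0.6228, 0.0792, 0.0832]
tcp_rot: [2.2, 2.242, 0.001]
ft_force: [-2.3, -3.9, 9.9]
opening: 0.0273
finger_force: 48.4
```

```bash
python3 mz.py
```

```text
Mz 0.248 [0.32 0.23 0.21 0.23 0.24] q7 -0.105 tau7 -0.268 16.125
```

Clearly tight at about 0.25 N m. Now letting go and rising.

Call:
arm_command --deltas '[0,0,0,0,6,0,0,0,0,6,0,0,0,0,6,0,0,0,0,6,0,0,-3,0,6,0,0,-5,0,6,0,0,-5,0,6,0,0,0,0,6,0,0,0,0,6]'

```text
time_s: 17.25
ee_pos: [0.6222, 0.0798, 0.2119]
tcp_rot: [-2.199, -2.243, 0.0]
ft_force: [0.1, 0.3, -0.7]
opening: 0.0601
finger_force: 0.0
```

```bash
python3 st.py; python3 - <<'E'
from h import *
snap('wrist','w3'); a=cv2.imread('pics/w3.png'); cv2.imwrite('pics/w3b.png',cv2.resize(a,(800,600)))
E
```

```text
17.25 [0.6222 0.0798 0.2119] q7 -0.13355667442666916 toolx yaw 1.5908664370731875 F [ 0.1  0.3 -0.7] M [-0.037  0.019  0.037] tau7 -0.011582322476897389 0.06011195940016676 0.0
```

View pics/w3b.png

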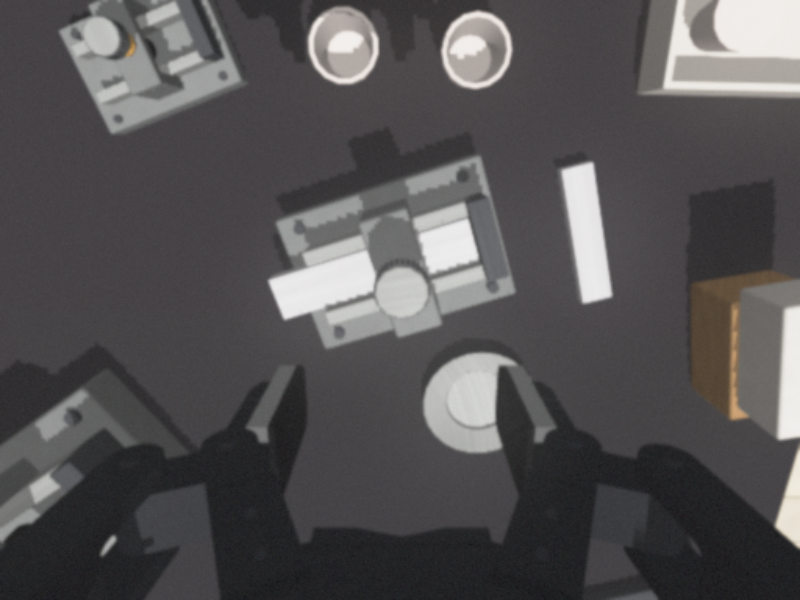

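The bar's far end (about 478,245) still sits against the stop, the head is at (402,290), the gripper is clear and nothing else has been disturbed.

```bash
python3 -c "
from plant import ctrl
print(ctrl.job_done())"
```

```text
the job is handed in; nothing more can be done
None
```

The bar is home against the stop (last push about 14 N at the wrist), the thumbscrew is finger-tight at about 0.25 N m, the gripper has let go and is clear, and I handed the job in after about 17 s of robot time; no verdict came back.

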